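# Step the condiments down from the soda bottle in the domino-nook rack

## Robot

A 6-joint arm with a two-finger parallel gripper is mounted at the origin on the work surface. World frame = base frame: x ahead of the robot, y to its left, z up, the work surface at z = 0. Lengths are in m, angles in rad, forces in N, time in s.
With the tool pointing down it reaches from about 0.225 to 0.875 m from the base axis. Payload 3.4 kg.
Tool frame: the origin (TCP) lies on the mounting face of the last link; the fingertips stand 173 mm ahead of it and the grasp point (between the pads) lies 155 mm ahead of it; z points along the fingers, y is the line along which they close (so a half turn about z gives the same grasp; the last joint's range is limited). The gripper opens to 85 mm and grips with 20 to 120 N. Pads are 22 mm wide; open, the fingers measure 114 mm over their backs; the gripper's body (76 mm by 85 mm) begins 54 mm behind the grasp point. The pads swing forward as they close: fully open they stand 13 mm farther back than shut.
Start: joints at [0.983, 0.276, 1.505, -0, 1.361, -0.121], TCP at [0.259, 0.513, 0.405] pointing down, gripper open.
Joint ranges: [-2.89, 2.89], [-0.75, 2.08], [0.22, 2.7], [-1.18, 4.32], [0.11, 2.71], [-2.7, 2.7]. Speed limits (rad/s): [2.57, 2.57, 3.14, 3.14, 3.14, 3.14].

## Interface

Orientations are given as a 3x3 rotation matrix whose columns are the frame's x, y, z axes.
In Python, from cell import env, vision, job gives the robot as it stands.
- The arm moves only by the tool jog_arm, never from a script. Its argument "series" is text: rows parted by semicolons, each of 7 numbers parted by spaces: the finger opening in mm, from 0 to 85.4, then the shift along the world's x, y, z in mm, then the turn, a rotation vector about the world's x, y, z in rad. A call has 1 to 5 rows; each row is the pose to reach, as a shift and turn from the pose commanded when the call began; what a row does not reach only later rows make up. A row lasts 1/12 s, in which the tool goes at most 41.7 mm and 7.16 degrees, less where a joint would pass 70% of its speed; a pose out of reach is approached as far as the arm can. A call with a gripper value outside its range is refused whole. The fingers move at their own pace and stop on an object; the grip force is fixed at half the most. Time passes only in rows, so rows that repeat a pose let the fingers close. It gives the time, the measured TCP pose, the force, the opening and the grip force at its end, in the units of the state.
- env.read_state(): the state, without advancing time (a new reading comes with each control period).
- vision.snapshot(name): name is "scene" or "top" or "wrist"; returns (picture, depth): 400x640x3 uint8, red, green, blue; 400x640 float32, m along the optical axis (not along the pixel's ray), 0 where there is no reading.
- vision.camera_info(name): a dict with "camera_matrix" (3x3 intrinsics, pixels), "eye" and "orientation" of the camera in the world. Camera axes: x right, y up, looking along -z (the intrinsics and any distortion apply to the point x, -y, -z); pixel columns grow to the right and rows downward; lengths in m; the calibration is good to about 2 mm. A picture is of the moment at which its call begins: read the wrist's pose just before it. camera_info takes no time and is no camera call; for the wrist camera it gives the pose at the moment of the call.
- job.sign_off(): hands the job in; it is judged then, once.
Trained networks look in the newest picture that a camera, given by its name, has taken for a name from the list of things; names that differ only in an ending like _2 or _b are one class to them, and where a whole thing is asked for, a point or a joint stands for the part that bears it (a point fixed in the world has none). Each returns a list of dicts, best first, with "p" (0 to 1); they miss things now and then, are a little off and sometimes report something else, mostly with a low value. They report only what shows in the picture. A call takes as long as a camera call. They do not tell look-alikes from the thing itself.
- vision.recognise(camera, target): "box" ([left, top, right, bottom] in pixels, round what is visible of it).
- vision.pinpoint(camera, target): "centre" ([column, row] in pixels: a listed point, or the origin of a listed thing).
The state is a dict: "time": time; "q": joint angles; "joint_vel": joint speeds; "joint_efforts": joint torques, N m; "tcp_pos": TCP position; "tool_rot": TCP orientation; "ft_force": force on the tool from outside, world axes, zero at the start; "wrist_torque": the same for the moment, N m; "width": opening from 0.0 (shut) to 1.0 (fully open); "finger_force": force on a finger pad.
Only numpy, scipy, OpenCV 4.12 (cv2) and the standard library are available. Lean on these libraries where they do the work, as an engineer would, in place of code of your own. Each camera call takes 0.05 s, during which the arm holds its last target. There are 200 camera calls.

## Task

The domino players are done: stand the four loose condiments back in the pine rack, one to a well, upright and right down on the felt, in order of height, with the tallest in the well at the green soda bottle's end and stepping down to the shortest at the other end. Set each one down rather than dropping it or knocking it over, and leave the soda bottle, the tumbler and the ashtray where they stand.

Things in the scene. Friction and masses are not known exactly. Their poses are not given: they have to be found in the camera images.
- rack: the pine condiment rack lying on the table, 90 mm (its x) by 356 mm (its y, the way the row runs), 22 mm high, with darker end caps; it does not move. Origin at the centre of its underside. Four round wells, 62 mm across, 10 mm deep, with green felt floors 12 mm above the table, lie in one row at x = 0 and y = -123, -41, +41 and +123 mm in its frame
- squeeze_bottle: red squeeze bottle with a white nozzle, standing, 176 mm high, about 0.25 kg. Round straight body 46 mm across from the base up to 146 mm, then a shoulder and the cap; grip the body at 115 to 140 mm. Origin at the centre of its underside, z up
- pepper_sauce: slim amber glass pepper-sauce bottle with a yellow band and a green cap, standing, 132 mm high, about 0.16 kg. Body 40 mm across up to 72 mm, narrowing to a 21 mm neck; the cap is 26 mm across from 102 to 132 mm: grip it there. Origin at the centre of its underside, z up
- salt_shaker: white ceramic salt shaker with a domed steel top, standing, 94 mm high, 43 mm across from the base to 80 mm, about 0.14 kg. Origin at the centre of its underside, z up
- toothpick_holder: turned wooden toothpick holder with two dark bands, standing, 64 mm high with its pale picks; its round body is 42 mm across and 52 mm high, about 0.08 kg. Origin at the centre of its underside, z up
- soda_bottle: green glass soda bottle with a steel cap, 235 mm high, 62 mm across, standing beyond one end of the rack (either end), about 0.26 m from the rack's centre. It marks the end where the tallest belongs; leave it standing. Origin at the centre of its underside
- tumbler: ridged clear glass tumbler, 92 mm high, 70 mm across at the rim, standing beyond the rack's other end; leave it. Origin at the centre of its underside
- ashtray: dented tin ashtray, 108 mm across, 20 mm high, lying among the condiments; leave it. Origin at the centre of its underside
There are look-alikes about, which are no part of the job. Of the things shaped like the ashtray, the aluminium one is meant.

How it is judged:
By the outcome, as a careful person would: the job done as asked, in the order asked, and still so for the second after the job is handed in, with the robot touching nothing.
It also fails if it takes over 102 s, if anything falls off the work surface, if the arm or the gripper's body presses on something with over 40 N, if the wrist force passes 120 N, or if a joint passes its speed limit or range.

## Working session

There is one attempt and no reset: what is moved stays moved. The work goes in short steps, Python scripts to look and compute and a tool call to move; the robot and the scene stay as the last step left them, time stands still between calls to the robot, and variables do not carry over. Pictures are saved under pics/ and viewed, at most 14 in all, crops included, and the job is handed in when it is done.

Besides the shell and the picture viewer there is one more tool, called after "Call:" in YAML: its name, and indented under it one key for each argument. jog_arm: Moves the arm, as the interface text tells. Its arguments: {"type":"object","properties":{"series":{"type":"string"}},"required":["series"]}

```bash
ls; mkdir -p pics
python3 - <<'E'
from cell import env, vision, job
import cv2,numpy as np
for n in ("top","scene"):
    p,d=vision.snapshot(n); cv2.imwrite(f"pics/{n}1.png",p[:,:,::-1]); np.savez(f"{n}1.npz",p=p,d=d)
    i=vision.camera_info(n); print(n,i)
    for t in ["rack","squeeze_bottle","pepper_sauce","salt_shaker","toothpick_holder","soda_bottle","tumbler","ashtray"]:
        print(t,[(np.round(r["p"],2),np.round(r["box"])) for r in vision.recognise(n,t)][:4])
s=env.read_state();print(s["time"],s["tcp_pos"],s["tool_rot"])
E
```

```text
pics
top {'camera_matrix': array([[473.19708482,   0.        , 319.70292145],
       [  0.        , 473.19708482, 203.51933456],
       [  0.        ,   0.        ,   1.        ]]), 'eye': array([0.34752673, 0.00697582, 1.3520627 ]), 'orientation': array([[ 8.38743337e-04,  9.90836589e-01, -1.35063504e-01],
       [-9.99999457e-01,  9.14546947e-04,  4.99199961e-04],
       [ 6.18147503e-04,  1.35063012e-01,  9.90836818e-01]])}
rack [(np.float64(0.92), array([276., 156., 400., 197.]))]
squeeze_bottle [(np.float64(0.58), array([366., 218., 387., 242.]))]
pepper_sauce []
salt_shaker []
toothpick_holder [(np.float64(0.74), array([204., 227., 225., 241.]))]
soda_bottle [(np.float64(0.61), array([229., 155., 262., 185.]))]
tumbler [(np.float64(0.95), array([412., 138., 441., 171.])), (np.float64(0.41), array([268., 226., 284., 240.])), (np.float64(0.23), array([209., 225., 228., 238.]))]
ashtray [(np.float64(0.97), array([303., 222., 341., 258.])), (np.float64(0.97), array([225., 249., 260., 291.])), (np.float64(0.67), array([386., 270., 426., 307.])), (np.float64(0.67), array([187., 141.,
[... 689 characters left out ...]
 array([183., 206., 208., 234.]))]
toothpick_holder [(np.float64(0.52), array([385., 134., 401., 157.]))]
soda_bottle [(np.float64(0.96), array([396., 140., 426., 212.]))]
tumbler [(np.float64(0.61), array([392., 141., 426., 213.])), (np.float64(0.56), array([214., 284., 249., 324.]))]
ashtray [(np.float64(0.95), array([278., 168., 322., 198.])), (np.float64(0.62), array([428., 173., 472., 208.])), (np.float64(0.61), array([187., 166., 224., 198.])), (np.float64(0.56), array([338., 120., 372., 147.]))]
0.9 [0.25880322 0.51348875 0.40476616] [[-8.92998118e-01  4.50060379e-01  1.26723780e-04]
 [ 4.50060394e-01  8.92998108e-01  1.43492255e-04]
 [-4.85839169e-05  1.85171668e-04 -9.99999982e-01]]
```

Run:
```python
import cv2
a=cv2.imread("pics/top1.png")[120:320,170:450]; cv2.imwrite("pics/topc.png",cv2.resize(a,(800,571),interpolation=cv2.INTER_CUBIC))
a=cv2.imread("pics/scene1.png")[100:340,160:480]; cv2.imwrite("pics/scenec.png",cv2.resize(a,(800,600),interpolation=cv2.INTER_CUBIC))
```

```text
(no output)
```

View pics/topc.png

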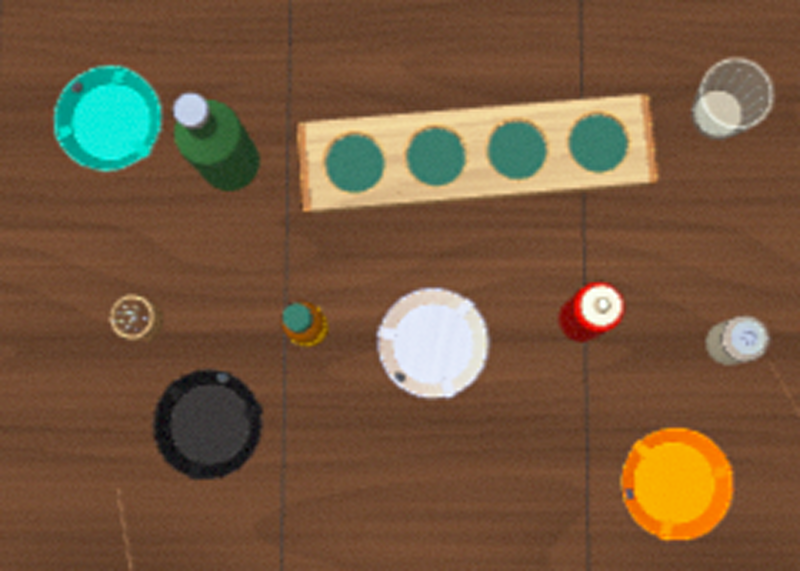

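View pics/scenec.png

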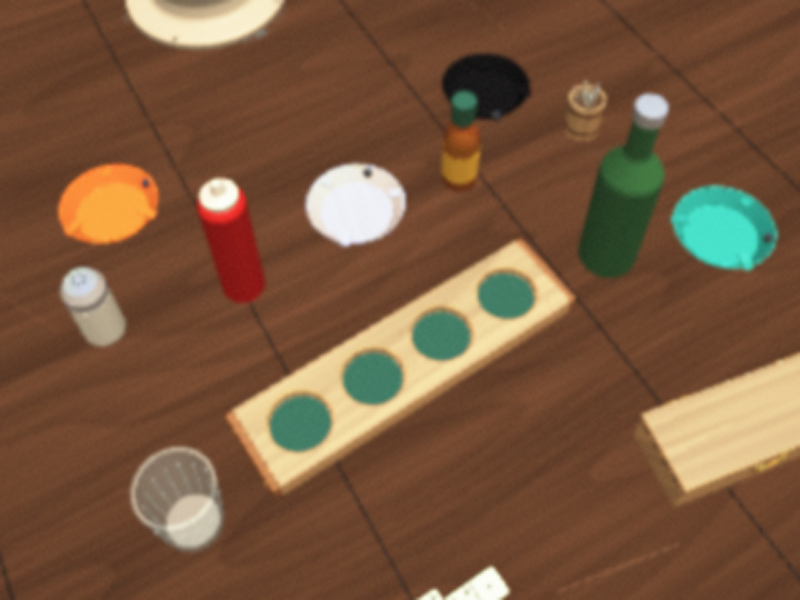

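The top view shows the soda bottle at px (245,170), left of the rack, and the tumbler at right (427,154). There is one of each condiment: pepper (276,233), squeeze (377,229), salt (429,239) and toothpick (216,231). The look-alikes are all ashtrays: teal (208,161), black (243,269) and orange (406,289). The aluminium one is pale, at (321,240). The tallest goes in the left well, at the soda bottle's end.

```bash
cat > h.py <<'E'
import numpy as np,cv2
from scipy.optimize import least_squares
def cloud(d,i):
    K=i["camera_matrix"];v,u=np.mgrid[:d.shape[0],:d.shape[1]]
    P=np.stack([(u-K[0,2])/K[0,0]*d,-(v-K[1,2])/K[1,1]*d,-d],-1)@i["orientation"].T+i["eye"]
    P[d==0]=np.nan
    return P
def ray(u,v,z,i):
    K=i["camera_matrix"];r=i["orientation"]@np.array([(u-K[0,2])/K[0,0],-(v-K[1,2])/K[1,1],-1])
    return i["eye"]+r*(z-i["eye"][2])/r[2]
def cyl(xy,R):  # side+top points: rough circle centre through near-side surface
    return least_squares(lambda c:np.hypot(*(xy-c).T)-R,xy.mean(0),loss="soft_l1",f_scale=.002).x
E
python3 - <<'E'
from cell import vision
from h import *
box={"top":{"squeeze":(362,214,392,248),"pepper":(264,222,290,245),"salt":(414,226,444,252),"pick":(204,220,230,244),"soda":(228,150,265,190),"tumbler":(410,135,445,172),"ash":(298,217,345,263)},
"scene":{"squeeze":(236,168,268,224),"pepper":(334,134,354,178),"salt":(182,204,212,240),"pick":(384,131,405,158)}}
band={"squeeze":(.05,.14,.176,.023),"pepper":(.01,.065,.132,.02),"salt":(.01,.078,.094,.0215),"pick":(.01,.05,.064,.021),"soda":(.01,.1,.235,.031),"tumbler":(.01,.09,.092,.035),"ash":(.005,.02,.02,.054)}
for cam in box:
    z=np.load(cam+"1.npz");i=vision.camera_info(cam);P=cloud(z["d"],i);p=z["p"]
    print(cam,"table z",np.nanmedian(P[...,2][300:340,200:400]))
    for k,(a,b,c,d) in box[cam].items():
        Q=P[b:d,a:c].reshape(-1,3);lo,hi,H,R=band[k]
        T=Q[(Q[:,2]>H-.012)];S=Q[(Q[:,2]>lo)&(Q[:,2]<hi)]
        mid=lambda X:(X[:,:2].min(0)+X[:,:2].max(0))/2*1000 if len(X) else None
        print(k,"zmax",np.nanmax(Q[:,2]).round(3),"top",len(T),T.mean(0).round(4)*1000 if len(T) else "",mid(T),"side",len(S),cyl(S[:,:2],R).round(4)*1000 if len(S)>5 else "")
    # wells
    hsv=cv2.cvtColor(p,cv2.COLOR_RGB2HSV);m=cv2.inRange(hsv,(70,80,60),(90,255,200))
    n,l,st,ce=cv2.connectedComponentsWithStats(m)
    for s,q in zip(st[1:],ce[1:]):
        if s[4]>100: print("green",s,q.round(1),(ray(*q,.012,i)*1000).round(1))
    m=(P[...,2]>.015)&(P[...,2]<.03)
    mm=np.zeros(m.shape,np.uint8)
    x0,y0,x1,y1=(272,150,404,200) if cam=="top" else (248,195,395,300)
    mm[y0:y1,x0:x1]=m[y0:y1,x0:x1]
    R=P[mm>0][:,:2].astype(np.float32);r=cv2.minAreaRect(R*1000);print("rack",r)
E
```

```text
top table z -0.0003843028299452822
squeeze zmax 0.18 top 43 [ 451.4 -144.5  169.4] [ 451.17327035 -145.31626911] side 74 [ 451.8 -145.7]
pepper zmax 0.138 top 82 [443.  125.9 130.9] [443.54736315 125.75399484] side 27 [443.1 126.5]
salt zmax 0.101 top 175 [ 426.8 -289.2   89.6] [ 427.47950078 -290.1806636 ] side 88 [ 427.7 -291.5]
pick zmax 0.066 top 41 [448.2 289.1  56.2] [449.4923698  290.87827424] side 164 [449.9 292.3]
soda zmax 0.24 top 119 [610.1 207.9 233.6] [610.5761543 207.9232455] side 158 [611.6 209.1]
tumbler zmax 0.099 top 141 [ 664.  -290.6   88.7] [ 661.13224534 -286.39993252] side 431 [ 656.8 -282.6]
ash zmax 0.025 top 441 [427.3   2.9  15.5] [427.25977961   2.52308568] side 528 [426.9   1.4]
green [189 143  38  37 453] [205.1 159.5] [658.4 338.   12. ]
green [370 161  19  19 289] [379.1 169.9] [ 628.4 -164.9   12. ]
green [341 163  20  19 291] [350.7 172.1] [621.7 -83.   12. ]
green [313 165  19  20 295] [322.2 174.5] [614.6  -0.9  12. ]
green [285 168  19  19 293] [294.  176.9] [607.4  80.5  12. ]
green [  0 283  29  24 307] [ 12.3 294.1] [275. 862.  12.]
green [323
[... 510 characters left out ...]
0301 -291.08084417] side 275 [ 426.8 -291.7]
pick zmax 0.067 top 58 [449.9 291.9  56.6] [450.3059485  291.90998324] side 194 [449.  292.9]
green [210  32  40  22 690] [229.4  42.3] [-303.7   74.    12. ]
green [213  65  32  16 303] [228.1  71.6] [-137.4    3.7   12. ]
green [428 174  43  34 496] [451.3 187.3] [644.9 345.9  12. ]
green [352 210  21  17 267] [361.9 217.9] [605.5  81.6  12. ]
green [326 226  21  17 294] [336. 234.] [ 6.127e+02 -6.000e-01  1.200e+01]
green [298 242  22  19 334] [308.6 251. ] [619.8 -82.7  12. ]
green [269 259  23  21 366] [279.7 269.1] [ 627.1 -164.7   12. ]
rack ((550.5577392578125, -22.051849365234375), (222.48394775390625, 406.93896484375), 4.813686847686768)
```

Call:
jog_arm:
  series: "85 11 -38 0 0 0 -0.12; 85 22 -76 0 0 0 -0.24; 85 33 -114 0 0 0 -0.36; 85 44 -152 0 0 0 -0.48; 85 55 -190 0 0 0 -0.6"

```text
time: 1.32
tcp_pos: [0.3137, 0.3219, 0.4048]
tool_rot: [[-0.479, 0.878, 0.001], [0.878, 0.479, 0.0], [-0.0, 0.001, -1.0]]
ft_force: [1.7, 0.4, 0.4]
width: 0.994
finger_force: 0.0
```

Call:
jog_arm:
  series: "85 11 -38 0 0 0 -0.1; 85 22 -76 0 0 0 -0.2; 85 33 -114 0 0 0 -0.3; 85 44 -152 0 0 0 -0.4; 85 55 -190 0 0 0 -0.5"

```text
time: 1.73
tcp_pos: [0.3686, 0.1317, 0.4051]
tool_rot: [[0.0, 1.0, 0.001], [1.0, -0.0, 0.0], [0.0, 0.001, -1.0]]
ft_force: [0.9, 0.6, -1.2]
width: 1.0
finger_force: 0.0
```

Call:
jog_arm:
  series: "85 11 -38 0 0 0 0; 85 22 -76 0 0 0 0; 85 33 -114 0 0 0 0; 85 44 -152 0 0 0 0; 85 55 -190 0 0 0 0"

```text
time: 2.15
tcp_pos: [0.4237, -0.0585, 0.4051]
tool_rot: [[-0.003, 1.0, 0.001], [1.0, 0.003, -0.0], [-0.0, 0.001, -1.0]]
ft_force: [1.4, 1.2, 0.3]
width: 0.998
finger_force: 0.0
```

Call:
jog_arm:
  series: "85 9 -30 0 0 0 0; 85 18 -60 0 0 0 0; 85 28 -88 0 0 0 0; 85 28 -88 0 0 0 0"

```text
time: 2.48
tcp_pos: [0.4537, -0.1492, 0.4047]
tool_rot: [[0.0, 1.0, 0.002], [1.0, -0.0, -0.004], [-0.004, 0.002, -1.0]]
ft_force: [0.4, -0.3, 0.2]
width: 0.998
finger_force: 0.0
```

Call:
jog_arm:
  series: "85 -2 2 -35 0 0 0; 85 -2 2 -70 0 0 0; 85 -2 2 -100 0 0 0; 85 -2 2 -122 0 0 0; 85 -2 2 -122 0 0 0"

```text
time: 2.9
tcp_pos: [0.4477, -0.1412, 0.2788]
tool_rot: [[-0.004, 1.0, -0.009], [1.0, 0.004, 0.004], [0.005, -0.009, -1.0]]
ft_force: [-0.3, -0.0, -1.0]
width: 0.998
finger_force: 0.0
```

Call:
jog_arm:
  series: "30 0 0 0 0 0 0; 30 0 0 0 0 0 0; 30 0 0 0 0 0 0; 30 0 0 0 0 0 0; 30 0 0 0 0 0 0"

```text
time: 3.32
tcp_pos: [0.4506, -0.1429, 0.2848]
tool_rot: [[-0.004, 1.0, 0.004], [1.0, 0.004, -0.002], [-0.002, 0.004, -1.0]]
ft_force: [-0.5, 0.4, 6.7]
width: 0.522
finger_force: 62.1
```

Call:
jog_arm:
  series: "30 0 0 0 0 0 0; 30 0 0 0 0 0 0; 30 0 0 0 0 0 0"

```text
time: 3.57
tcp_pos: [0.4506, -0.1429, 0.2849]
tool_rot: [[-0.004, 1.0, 0.004], [1.0, 0.004, -0.002], [-0.002, 0.004, -1.0]]
ft_force: [-0.5, -0.4, 6.7]
width: 0.522
finger_force: 62.2
```

Call:
jog_arm:
  series: "30 0 0 15 0 0 0; 30 0 0 35 0 0 0; 30 0 0 55 0 0 0; 30 0 0 55 0 0 0"

```text
time: 3.9
tcp_pos: [0.451, -0.143, 0.3416]
tool_rot: [[-0.004, 1.0, 0.008], [1.0, 0.004, -0.004], [-0.004, 0.008, -1.0]]
ft_force: [0.3, -1.9, -1.6]
width: 0.521
finger_force: 62.3
```

Call:
jog_arm:
  series: "30 9 13 0 0 0 0; 30 26 38 0 0 0 0; 30 44 64 0 0 0 0; 30 62 90 0 0 0 0; 30 80 116 0 0 0 0"

```text
time: 4.32
tcp_pos: [0.53, -0.0253, 0.3369]
tool_rot: [[-0.003, 1.0, -0.001], [1.0, 0.003, 0.0], [0.0, -0.001, -1.0]]
ft_force: [-0.5, -1.1, -1.5]
width: 0.521
finger_force: 62.2
```

Call:
jog_arm:
  series: "30 18 26 0 0 0 0; 30 36 52 0 0 0 0; 30 54 79 0 0 0 0; 30 68 100 0 0 0 0; 30 76 111 0 0 0 0"

```text
time: 4.73
tcp_pos: [0.6069, 0.0872, 0.3365]
tool_rot: [[-0.006, 1.0, 0.0], [1.0, 0.006, 0.001], [0.001, 0.0, -1.0]]
ft_force: [0.7, -0.7, -2.1]
width: 0.516
finger_force: 62.1
```

Call:
jog_arm:
  series: "30 0 0 0 0 0 0; 30 0 0 0 0 0 0; 30 0 0 0 0 0 0"

```text
time: 4.98
tcp_pos: [0.605, 0.0836, 0.3371]
tool_rot: [[-0.004, 1.0, -0.002], [1.0, 0.004, -0.001], [-0.001, -0.002, -1.0]]
ft_force: [-0.1, 0.5, -1.9]
width: 0.52
finger_force: 62.2
```

Call:
jog_arm:
  series: "30 1 0 -12 0 0 0; 30 1 0 -24 0 0 0; 30 1 0 -32 0 0 0; 30 1 0 -36 0 0 0; 30 1 0 -36 0 0 0"

```text
time: 5.4
tcp_pos: [0.606, 0.0836, 0.3007]
tool_rot: [[-0.003, 1.0, -0.002], [1.0, 0.003, -0.0], [-0.0, -0.002, -1.0]]
ft_force: [-0.9, -0.0, -1.8]
width: 0.518
finger_force: 62.2
```

Call:
jog_arm:
  series: "30 0 0 -1 0 0 0; 30 0 0 -2 0 0 0; 30 0 0 -3 0 0 0; 30 0 0 -3 0 0 0"

```text
time: 5.73
tcp_pos: [0.6068, 0.0845, 0.299]
tool_rot: [[-0.004, 1.0, 0.001], [1.0, 0.004, -0.0], [-0.0, 0.001, -1.0]]
ft_force: [-0.3, 0.4, -2.7]
width: 0.523
finger_force: 62.2
```

Call:
jog_arm:
  series: "30 0 0 -1 0 0 0; 30 0 0 -2 0 0 0; 30 0 0 -2 0 0 0; 30 0 0 -2 0 0 0"

```text
time: 6.07
tcp_pos: [0.6069, 0.0846, 0.297]
tool_rot: [[-0.004, 1.0, 0.001], [1.0, 0.004, 0.0], [-0.0, 0.001, -1.0]]
ft_force: [1.0, -0.8, -1.6]
width: 0.52
finger_force: 62.4
```

Call:
jog_arm:
  series: "30 0 0 -1 0 0 0; 30 0 0 -2 0 0 0; 30 0 0 -2 0 0 0; 30 0 0 -2 0 0 0"

```text
time: 6.4
tcp_pos: [0.6067, 0.0846, 0.2969]
tool_rot: [[-0.004, 1.0, 0.002], [1.0, 0.004, 0.0], [0.0, 0.002, -1.0]]
ft_force: [-2.9, -0.1, 8.7]
width: 0.523
finger_force: 63.5
```

Call:
jog_arm:
  series: "60 0 0 1 0 0 0; 70 0 0 1 0 0 0; 85 0 0 1 0 0 0; 85 0 0 1 0 0 0; 85 0 0 1 0 0 0"

```text
time: 6.82
tcp_pos: [0.6068, 0.0845, 0.2955]
tool_rot: [[-0.004, 1.0, -0.0], [1.0, 0.004, -0.0], [-0.0, -0.0, -1.0]]
ft_force: [0.3, 0.3, 0.3]
width: 0.996
finger_force: 0.0
```

Call:
jog_arm:
  series: "85 0 0 20 0 0 0; 85 0 0 45 0 0 0; 85 0 0 75 0 0 0; 85 0 0 105 0 0 0; 85 0 0 105 0 0 0"

```text
time: 7.23
tcp_pos: [0.6082, 0.0846, 0.4072]
tool_rot: [[-0.004, 1.0, 0.012], [1.0, 0.004, 0.0], [0.0, 0.012, -1.0]]
ft_force: [0.1, 1.0, 0.7]
width: 0.997
finger_force: 0.0
```

```bash
cat > look.py <<'E'
import sys
from cell import env,vision
from h import *
p,d=vision.snapshot("scene");cv2.imwrite("pics/%s.png"%sys.argv[1],cv2.resize(p[80:340,160:480],(640,520))[:,:,::-1])
i=vision.camera_info("scene");P=cloud(d,i)
for a in sys.argv[2:]:
    x,y,lo,hi,R=map(float,a.split(","))
    m=(np.hypot(P[...,0]-x,P[...,1]-y)<R*1.6)
    Q=P[m];S=Q[(Q[:,2]>lo)&(Q[:,2]<hi)];h=(lo+hi)/2
    f=lambda X:cyl(X[:,:2],R).round(4)*1000
    print(a,"zmax",Q[:,2].max().round(4),"axis low",f(S[S[:,2]<h]),"high",f(S[S[:,2]>=h]))
E
python3 look.py a1 .6068,.082,.03,.14,.023
```

```text
.6068,.082,.03,.14,.023 zmax 0.5897 axis low [606.6  82. ] high [606.6  82.1]
```

Call:
jog_arm:
  series: "85 -30 8 0 0 0 0; 85 -70 18 0 0 0 0; 85 -110 28 0 0 0 0; 85 -150 38 0 0 0 0; 85 -164 42 0 0 0 0"

```text
time: 7.7
tcp_pos: [0.4371, 0.1271, 0.399]
tool_rot: [[-0.005, 1.0, -0.008], [1.0, 0.005, 0.0], [0.0, -0.008, -1.0]]
ft_force: [-1.3, -0.1, -0.9]
width: 0.995
finger_force: 0.0
```

Call:
jog_arm:
  series: "85 0 0 -30 0 0 0; 85 0 0 -60 0 0 0; 85 0 0 -90 0 0 0; 85 0 0 -115 0 0 0; 85 0 0 -120 0 0 0"

```text
time: 8.12
tcp_pos: [0.4406, 0.1262, 0.2763]
tool_rot: [[-0.004, 1.0, -0.009], [1.0, 0.004, -0.001], [-0.001, -0.009, -1.0]]
ft_force: [-1.0, -1.2, -0.2]
width: 0.994
finger_force: 0.0
```

Call:
jog_arm:
  series: "85 0 0 0 0 0 0; 85 0 0 0 0 0 0"

```text
time: 8.28
tcp_pos: [0.4434, 0.1265, 0.281]
tool_rot: [[-0.004, 1.0, 0.0], [1.0, 0.004, -0.0], [-0.0, 0.0, -1.0]]
ft_force: [-0.0, -0.5, -0.0]
width: 1.001
finger_force: 0.0
```

Call:
jog_arm:
  series: "85 0 0 -9 0 0 0; 60 0 0 -9 0 0 0; 12 0 0 -9 0 0 0; 12 0 0 -9 0 0 0; 12 0 0 -9 0 0 0"

```text
time: 8.7
tcp_pos: [0.443, 0.1265, 0.2723]
tool_rot: [[-0.004, 1.0, 0.001], [1.0, 0.004, 0.0], [0.0, 0.001, -1.0]]
ft_force: [-0.6, -0.5, 0.1]
width: 0.449
finger_force: 0.0
```

Call:
jog_arm:
  series: "12 0 0 0 0 0 0; 12 0 0 0 0 0 0; 12 0 0 0 0 0 0; 12 0 0 0 0 0 0; 12 0 0 0 0 0 0"

```text
time: 9.12
tcp_pos: [0.443, 0.1265, 0.2723]
tool_rot: [[-0.004, 1.0, 0.001], [1.0, 0.004, 0.0], [0.0, 0.001, -1.0]]
ft_force: [-0.6, 0.6, 5.4]
width: 0.287
finger_force: 58.7
```

Call:
jog_arm:
  series: "12 0 0 15 0 0 0; 12 0 0 35 0 0 0; 12 0 0 55 0 0 0; 12 0 -10 55 0 0 0; 12 0 -30 55 0 0 0"

```text
time: 9.53
tcp_pos: [0.443, 0.097, 0.3271]
tool_rot: [[-0.007, 1.0, 0.002], [1.0, 0.007, 0.001], [0.001, 0.002, -1.0]]
ft_force: [0.2, -0.1, -2.6]
width: 0.286
finger_force: 59.5
```

Call:
jog_arm:
  series: "12 0 -28 0 0 0 0; 12 10 -56 0 0 0 0; 12 25 -80 0 0 0 0; 12 45 -97 0 0 0 0; 12 75 -97 0 0 0 0"

```text
time: 9.95
tcp_pos: [0.5163, -0.004, 0.3252]
tool_rot: [[-0.001, 1.0, -0.004], [1.0, 0.001, -0.002], [-0.002, -0.004, -1.0]]
ft_force: [0.6, -0.2, -1.3]
width: 0.286
finger_force: 59.3
```

Call:
jog_arm:
  series: "12 30 0 0 0 0 0; 12 60 0 0 0 0 0; 12 85 0 0 0 0 0; 12 96 0 0 0 0 0; 12 96 0 0 0 0 0"

```text
time: 10.37
tcp_pos: [0.616, -0.0015, 0.3245]
tool_rot: [[-0.004, 1.0, -0.0], [1.0, 0.004, -0.0], [-0.0, -0.0, -1.0]]
ft_force: [0.4, 0.5, -1.1]
width: 0.289
finger_force: 59.4
```

Call:
jog_arm:
  series: "12 0 0 0 0 0 0; 12 0 0 0 0 0 0; 12 0 0 0 0 0 0"

```text
time: 10.62
tcp_pos: [0.6124, -0.0006, 0.3262]
tool_rot: [[-0.004, 1.0, -0.002], [1.0, 0.004, 0.0], [0.0, -0.002, -1.0]]
ft_force: [0.6, 0.3, -1.5]
width: 0.283
finger_force: 59.4
```

Call:
jog_arm:
  series: "12 1 0 -12 0 0 0; 12 1 0 -24 0 0 0; 12 1 0 -32 0 0 0; 12 1 0 -37 0 0 0; 12 1 0 -38 0 0 0"

```text
time: 11.03
tcp_pos: [0.6139, -0.0004, 0.2878]
tool_rot: [[-0.004, 1.0, -0.002], [1.0, 0.004, 0.0], [0.0, -0.002, -1.0]]
ft_force: [-0.4, 0.5, -1.9]
width: 0.287
finger_force: 59.5
```

Call:
jog_arm:
  series: "12 0 0 -1 0 0 0; 12 0 0 -2 0 0 0; 12 0 0 -3 0 0 0; 12 0 0 -3 0 0 0; 12 0 0 -3 0 0 0"

```text
time: 11.45
tcp_pos: [0.6149, -0.0005, 0.286]
tool_rot: [[-0.004, 1.0, 0.001], [1.0, 0.004, -0.0], [-0.0, 0.001, -1.0]]
ft_force: [0.0, -1.1, -1.2]
width: 0.285
finger_force: 59.5
```

Call:
jog_arm:
  series: "12 0 0 -1 0 0 0; 12 0 0 -2 0 0 0; 12 0 0 -2 0 0 0; 12 0 0 -2 0 0 0"

```text
time: 11.78
tcp_pos: [0.6149, -0.0005, 0.2844]
tool_rot: [[-0.004, 1.0, 0.001], [1.0, 0.004, -0.0], [-0.0, 0.001, -1.0]]
ft_force: [-0.8, 1.2, 2.2]
width: 0.285
finger_force: 60.1
```

Call:
jog_arm:
  series: "50 0 0 0 0 0 0; 60 0 0 0 0 0 0; 85 0 0 0 0 0 0; 85 0 0 0 0 0 0; 85 0 0 0 0 0 0"

```text
time: 12.2
tcp_pos: [0.6148, -0.0005, 0.2836]
tool_rot: [[-0.004, 1.0, -0.0], [1.0, 0.004, 0.0], [0.0, -0.0, -1.0]]
ft_force: [-0.1, 0.4, -1.2]
width: 0.97
finger_force: 0.0
```

Call:
jog_arm:
  series: "85 0 0 20 0 0 0; 85 0 0 45 0 0 0; 85 0 0 70 0 0 0; 85 -10 -15 75 0 0 0; 85 -30 -45 75 0 0 0"

```text
time: 12.62
tcp_pos: [0.5869, -0.044, 0.3614]
tool_rot: [[-0.008, 1.0, 0.008], [1.0, 0.008, 0.0], [0.0, 0.008, -1.0]]
ft_force: [0.6, -1.4, -1.4]
width: 0.994
finger_force: 0.0
```

Call:
jog_arm:
  series: "85 -20 -34 0 0 0 0; 85 -40 -68 0 0 0 0; 85 -60 -102 0 0 0 0; 85 -80 -136 0 0 0 0; 85 -100 -170 0 0 0 0"

```text
time: 13.03
tcp_pos: [0.4836, -0.2167, 0.3589]
tool_rot: [[-0.004, 1.0, 0.001], [1.0, 0.004, -0.0], [-0.0, 0.001, -1.0]]
ft_force: [0.7, 0.2, -0.1]
width: 0.993
finger_force: 0.0
```

Call:
jog_arm:
  series: "85 -20 -30 0 0 0 0; 85 -40 -56 0 0 0 0; 85 -57 -74 0 0 0 0; 85 -57 -74 0 0 0 0; 85 -57 -74 0 0 0 0"

```text
time: 13.45
tcp_pos: [0.4271, -0.2904, 0.3587]
tool_rot: [[-0.001, 1.0, 0.0], [1.0, 0.001, 0.0], [0.0, 0.0, -1.0]]
ft_force: [0.7, -0.6, -0.3]
width: 0.995
finger_force: 0.0
```

```bash
python3 look.py a2 .6068,.082,.03,.14,.023 .6145,-.0007,.025,.08,.02 .4273,-.2915,.01,.078,.0215 .4495,.2923,.01,.05,.021
```

```text
.6068,.082,.03,.14,.023 zmax 0.1897 axis low [606.8  82.1] high [606.6  81.9]
.6145,-.0007,.025,.08,.02 zmax 0.148 axis low [615.2  -1. ] high [615.   -0.9]
.4273,-.2915,.01,.078,.0215 zmax 0.5905 axis low [ 427.  -291.6] high [ 426.8 -291.7]
.4495,.2923,.01,.05,.021 zmax 0.0687 axis low [448.7 293.2] high [449.2 292.6]
```

Both stand upright on the felt. Next is the salt shaker.

Call:
jog_arm:
  series: "85 0 -1 -35 0 0 0; 85 0 -1 -70 0 0 0; 85 0 -1 -105 0 0 0; 85 0 -1 -135 0 0 0; 85 0 -1 -148 0 0 0"

```text
time: 13.92
tcp_pos: [0.4275, -0.2882, 0.2071]
tool_rot: [[-0.006, 1.0, -0.004], [1.0, 0.006, 0.005], [0.005, -0.004, -1.0]]
ft_force: [-0.3, 0.2, 0.9]
width: 0.992
finger_force: 0.0
```

Call:
jog_arm:
  series: "85 0 0 0 0 0 0; 85 0 0 0 0 0 0; 30 0 0 0 0 0 0; 30 0 0 0 0 0 0; 30 0 0 0 0 0 0"

```text
time: 14.33
tcp_pos: [0.4285, -0.2907, 0.2122]
tool_rot: [[-0.004, 1.0, 0.003], [1.0, 0.004, -0.002], [-0.002, 0.003, -1.0]]
ft_force: [-0.0, -0.9, 0.2]
width: 0.597
finger_force: 0.0
```

Call:
jog_arm:
  series: "30 0 0 0 0 0 0; 30 0 0 0 0 0 0; 30 0 0 0 0 0 0; 30 0 0 0 0 0 0"

```text
time: 14.67
tcp_pos: [0.428, -0.2908, 0.2121]
tool_rot: [[-0.004, 1.0, 0.002], [1.0, 0.004, -0.001], [-0.001, 0.002, -1.0]]
ft_force: [-0.7, 1.3, 6.8]
width: 0.485
finger_force: 60.0
```

Call:
jog_arm:
  series: "30 0 0 15 0 0 0; 30 0 0 35 0 0 0; 30 0 0 50 0 0 0; 30 10 10 50 0 0 0; 30 30 32 50 0 0 0"

```text
time: 15.08
tcp_pos: [0.4573, -0.2602, 0.2623]
tool_rot: [[-0.001, 1.0, 0.002], [1.0, 0.001, -0.003], [-0.003, 0.002, -1.0]]
ft_force: [1.0, 0.3, -1.4]
width: 0.484
finger_force: 60.9
```

Call:
jog_arm:
  series: "30 24 26 0 0 0 0; 30 48 52 0 0 0 0; 30 72 78 0 0 0 0; 30 96 104 0 0 0 0; 30 120 130 0 0 0 0"

```text
time: 15.5
tcp_pos: [0.5786, -0.1271, 0.261]
tool_rot: [[-0.004, 1.0, 0.0], [1.0, 0.004, -0.0], [-0.0, 0.0, -1.0]]
ft_force: [0.4, -0.3, -1.0]
width: 0.488
finger_force: 60.9
```

Call:
jog_arm:
  series: "30 22 24 0 0 0 0; 30 38 42 0 0 0 0; 30 43 47 0 0 0 0; 30 43 47 0 0 0 0; 30 43 47 0 0 0 0"

```text
time: 15.92
tcp_pos: [0.6202, -0.0817, 0.2605]
tool_rot: [[-0.005, 1.0, -0.001], [1.0, 0.005, -0.001], [-0.001, -0.001, -1.0]]
ft_force: [0.0, 0.2, -0.8]
width: 0.488
finger_force: 60.9
```

Call:
jog_arm:
  series: "30 1 0 -12 0 0 0; 30 1 0 -22 0 0 0; 30 1 0 -30 0 0 0; 30 1 0 -33 0 0 0; 30 1 0 -33 0 0 0"

```text
time: 16.33
tcp_pos: [0.6208, -0.082, 0.226]
tool_rot: [[-0.003, 1.0, -0.003], [1.0, 0.003, 0.001], [0.001, -0.003, -1.0]]
ft_force: [-0.8, 0.9, -1.9]
width: 0.487
finger_force: 60.9
```

Call:
jog_arm:
  series: "30 0 0 -1 0 0 0; 30 0 0 -2 0 0 0; 30 0 0 -3 0 0 0; 30 0 0 -3 0 0 0; 30 0 0 -3 0 0 0"

```text
time: 16.75
tcp_pos: [0.6219, -0.0814, 0.225]
tool_rot: [[-0.004, 1.0, 0.001], [1.0, 0.004, -0.0], [-0.0, 0.001, -1.0]]
ft_force: [0.5, -0.0, -0.5]
width: 0.484
finger_force: 60.9
```

Call:
jog_arm:
  series: "30 0 0 -1 0 0 0; 30 0 0 -2 0 0 0; 30 0 0 -2 0 0 0; 30 0 0 -2 0 0 0"

```text
time: 17.08
tcp_pos: [0.6219, -0.0815, 0.2241]
tool_rot: [[-0.004, 1.0, 0.001], [1.0, 0.004, -0.0], [-0.0, 0.001, -1.0]]
ft_force: [-1.2, 0.7, 5.7]
width: 0.485
finger_force: 61.5
```

Call:
jog_arm:
  series: "60 0 0 1 0 0 0; 70 0 0 1 0 0 0; 85 0 0 1 0 0 0; 85 0 0 1 0 0 0; 85 0 0 1 0 0 0"

```text
time: 17.5
tcp_pos: [0.6218, -0.0815, 0.2235]
tool_rot: [[-0.004, 1.0, -0.0], [1.0, 0.004, 0.0], [0.0, -0.0, -1.0]]
ft_force: [0.7, 0.1, -0.2]
width: 0.996
finger_force: 0.0
```

Call:
jog_arm:
  series: "85 0 0 20 0 0 0; 85 0 0 50 0 0 0; 85 0 0 80 0 0 0; 85 -20 0 95 0 0 0; 85 -55 0 95 0 0 0"

```text
time: 17.92
tcp_pos: [0.5705, -0.0823, 0.3228]
tool_rot: [[-0.005, 1.0, 0.012], [1.0, 0.005, -0.003], [-0.003, 0.012, -1.0]]
ft_force: [-0.1, -0.5, 0.4]
width: 0.992
finger_force: 0.0
```

Call:
jog_arm:
  series: "85 -38 0 0 0 0 0; 85 -76 0 0 0 0 0; 85 -100 30 0 0 0 0; 85 -118 65 0 0 0 0; 85 -118 105 0 0 0 0"

```text
time: 18.33
tcp_pos: [0.4446, 0.0235, 0.3185]
tool_rot: [[-0.0, 1.0, -0.004], [1.0, 0.0, -0.0], [-0.0, -0.004, -1.0]]
ft_force: [0.4, 0.8, -1.4]
width: 0.999
finger_force: 0.0
```

Call:
jog_arm:
  series: "85 0 38 0 0 0 0; 85 0 76 0 0 0 0; 85 0 114 0 0 0 0; 85 0 152 0 0 0 0; 85 0 190 0 0 0 0"

```text
time: 18.75
tcp_pos: [0.4483, 0.2154, 0.3189]
tool_rot: [[-0.004, 1.0, 0.001], [1.0, 0.004, 0.0], [0.0, 0.001, -1.0]]
ft_force: [0.8, -0.0, 0.1]
width: 0.995
finger_force: 0.0
```

Call:
jog_arm:
  series: "85 0 30 0 0 0 0; 85 0 60 0 0 0 0; 85 0 79 0 0 0 0; 85 0 79 0 0 0 0; 85 0 79 0 0 0 0"

```text
time: 19.17
tcp_pos: [0.4485, 0.2932, 0.3184]
tool_rot: [[-0.006, 1.0, -0.0], [1.0, 0.006, -0.001], [-0.001, -0.0, -1.0]]
ft_force: [0.2, -0.5, 0.3]
width: 0.996
finger_force: 0.0
```

Call:
jog_arm:
  series: "85 1 0 -35 0 0 0; 85 1 0 -70 0 0 0; 85 1 0 -100 0 0 0; 85 1 0 -118 0 0 0; 85 1 0 -122 0 0 0"

```text
time: 19.58
tcp_pos: [0.4484, 0.2903, 0.1935]
tool_rot: [[-0.003, 1.0, -0.007], [1.0, 0.003, -0.004], [-0.004, -0.007, -1.0]]
ft_force: [-0.1, 0.1, -0.2]
width: 0.996
finger_force: 0.0
```

Call:
jog_arm:
  series: "85 0 0 -3 0 0 0; 85 0 0 -6 0 0 0; 30 0 0 -6 0 0 0; 30 0 0 -6 0 0 0; 30 0 0 -6 0 0 0"

```text
time: 20.0
tcp_pos: [0.4502, 0.2926, 0.1919]
tool_rot: [[-0.004, 1.0, 0.002], [1.0, 0.004, 0.001], [0.001, 0.002, -1.0]]
ft_force: [0.3, -0.2, 0.9]
width: 0.596
finger_force: 0.0
```

Call:
jog_arm:
  series: "30 0 0 0 0 0 0; 30 0 0 0 0 0 0; 30 0 0 0 0 0 0; 30 0 0 0 0 0 0"

```text
time: 20.33
tcp_pos: [0.4501, 0.2927, 0.1921]
tool_rot: [[-0.004, 1.0, 0.002], [1.0, 0.004, 0.001], [0.001, 0.002, -1.0]]
ft_force: [-0.7, -0.8, 4.4]
width: 0.48
finger_force: 60.2
```

Call:
jog_arm:
  series: "30 0 0 15 0 0 0; 30 0 0 35 0 0 0; 30 0 0 55 0 0 0; 30 0 -10 55 0 0 0; 30 0 -35 55 0 0 0"

```text
time: 20.75
tcp_pos: [0.4506, 0.259, 0.2472]
tool_rot: [[-0.007, 1.0, 0.005], [1.0, 0.007, 0.003], [0.003, 0.005, -1.0]]
ft_force: [-0.4, -0.6, -1.0]
width: 0.483
finger_force: 60.8
```

Call:
jog_arm:
  series: "30 0 -36 0 0 0 0; 30 0 -73 0 0 0 0; 30 0 -110 0 0 0 0; 30 0 -147 0 0 0 0; 30 0 -184 0 0 0 0"

```text
time: 21.17
tcp_pos: [0.4488, 0.0716, 0.2453]
tool_rot: [[-0.005, 1.0, -0.0], [1.0, 0.005, -0.0], [-0.0, -0.0, -1.0]]
ft_force: [0.5, 0.4, -1.7]
width: 0.475
finger_force: 60.7
```

Call:
jog_arm:
  series: "30 0 -37 0 0 0 0; 30 0 -74 0 0 0 0; 30 0 -111 0 0 0 0; 30 0 -148 0 0 0 0; 30 10 -180 0 0 0 0"

```text
time: 21.58
tcp_pos: [0.4572, -0.1084, 0.2451]
tool_rot: [[-0.003, 1.0, -0.003], [1.0, 0.003, 0.001], [0.001, -0.003, -1.0]]
ft_force: [0.2, 0.1, -1.4]
width: 0.477
finger_force: 60.8
```

Call:
jog_arm:
  series: "30 15 -30 0 0 0 0; 30 38 -55 0 0 0 0; 30 72 -58 0 0 0 0; 30 108 -58 0 0 0 0; 30 135 -58 0 0 0 0"

```text
time: 22.0
tcp_pos: [0.5966, -0.166, 0.2452]
tool_rot: [[-0.002, 1.0, 0.001], [1.0, 0.002, -0.001], [-0.001, 0.001, -1.0]]
ft_force: [-0.2, -0.4, -0.8]
width: 0.478
finger_force: 60.8
```

Call:
jog_arm:
  series: "30 20 0 0 0 0 0; 30 32 0 0 0 0 0; 30 32 0 0 0 0 0; 30 32 0 0 0 0 0"

```text
time: 22.33
tcp_pos: [0.6262, -0.1646, 0.2446]
tool_rot: [[-0.004, 1.0, -0.002], [1.0, 0.004, 0.0], [0.0, -0.002, -1.0]]
ft_force: [-1.3, 0.6, -1.2]
width: 0.478
finger_force: 60.8
```

Now down 40 mm in total.

Call:
jog_arm:
  series: "30 1 0 -12 0 0 0; 30 1 0 -24 0 0 0; 30 1 0 -33 0 0 0; 30 1 0 -37 0 0 0; 30 1 0 -37 0 0 0"

```text
time: 22.75
tcp_pos: [0.6266, -0.1643, 0.2067]
tool_rot: [[-0.004, 1.0, -0.004], [1.0, 0.004, 0.001], [0.001, -0.004, -1.0]]
ft_force: [0.4, 0.1, -1.5]
width: 0.48
finger_force: 60.8
```

Call:
jog_arm:
  series: "30 0 0 -1 0 0 0; 30 0 0 -2 0 0 0; 30 0 0 -3 0 0 0; 30 0 0 -3 0 0 0; 30 0 0 -3 0 0 0"

```text
time: 23.17
tcp_pos: [0.6279, -0.1645, 0.2061]
tool_rot: [[-0.004, 1.0, 0.001], [1.0, 0.004, -0.0], [-0.0, 0.001, -1.0]]
ft_force: [-0.3, -0.4, -1.6]
width: 0.477
finger_force: 60.8
```

Call:
jog_arm:
  series: "30 0 0 -1 0 0 0; 30 0 0 -2 0 0 0; 30 0 0 -2 0 0 0; 30 0 0 -2 0 0 0"

```text
time: 23.5
tcp_pos: [0.6279, -0.1645, 0.2042]
tool_rot: [[-0.004, 1.0, 0.001], [1.0, 0.004, -0.0], [-0.0, 0.001, -1.0]]
ft_force: [-1.3, 0.7, 2.4]
width: 0.478
finger_force: 61.0
```

Call:
jog_arm:
  series: "60 0 0 1 0 0 0; 70 0 0 1 0 0 0; 70 0 0 1 0 0 0; 70 0 0 1 0 0 0; 70 0 0 1 0 0 0"

```text
time: 23.92
tcp_pos: [0.6278, -0.1645, 0.2046]
tool_rot: [[-0.004, 1.0, -0.0], [1.0, 0.004, 0.0], [0.0, -0.0, -1.0]]
ft_force: [-0.3, 0.1, 0.0]
width: 0.821
finger_force: 0.0
```

Call:
jog_arm:
  series: "70 0 0 15 0 0 0; 70 0 0 40 0 0 0; 70 0 0 75 0 0 0; 70 -25 0 100 0 0 0; 70 -60 0 120 0 0 0"

```text
time: 24.33
tcp_pos: [0.5698, -0.165, 0.3269]
tool_rot: [[-0.005, 1.0, 0.006], [1.0, 0.005, -0.002], [-0.002, 0.006, -1.0]]
ft_force: [-0.0, -1.1, 0.7]
width: 0.821
finger_force: 0.0
```

Call:
jog_arm:
  series: "70 -38 0 0 0 0 0; 70 -76 0 0 0 0 0; 70 -110 0 0 0 0 0; 70 -140 0 0 0 0 0; 70 -140 0 0 0 0 0"

```text
time: 24.75
tcp_pos: [0.4221, -0.163, 0.3243]
tool_rot: [[-0.003, 1.0, -0.006], [1.0, 0.003, 0.002], [0.002, -0.006, -1.0]]
ft_force: [-1.0, 0.6, 0.0]
width: 0.819
finger_force: 0.0
```

```bash
python3 look.py a4 .6068,.082,.03,.14,.023 .6150,-.0007,.025,.08,.02 .6215,-.082,.025,.09,.0215 .6278,-.1648,.025,.062,.021
```

```text
.6068,.082,.03,.14,.023 zmax 0.1904 axis low [606.6  82. ] high [606.7  82. ]
.6150,-.0007,.025,.08,.02 zmax 0.1484 axis low [615.1  -0.9] high [615.2  -1.1]
.6215,-.082,.025,.09,.0215 zmax 0.1101 axis low [620.8 -82.1] high [620.6 -82.1]
.6278,-.1648,.025,.062,.021 zmax 0.0782 axis low [ 627.6 -164.9] high [ 628.3 -164. ]
```

View pics/a4.png

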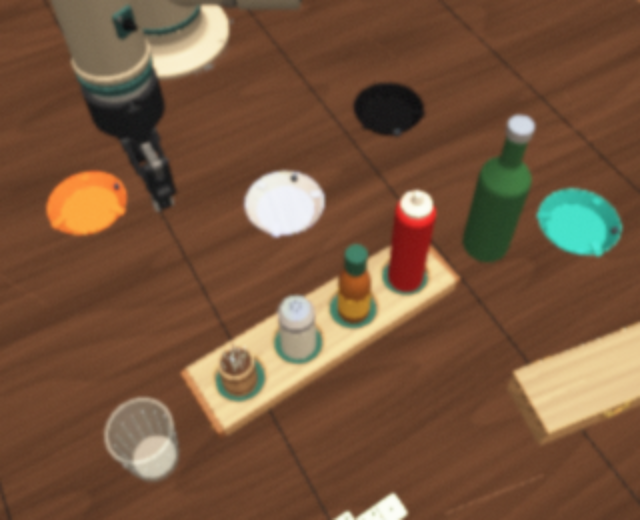

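The picture shows all four condiments upright in their wells: squeeze (410,245) next to the soda bottle, then pepper (354,290), salt (298,325) and toothpick (238,372). The soda bottle, tumbler and ashtray are where they were, and the gripper is clear.

```bash
python3 -c "
from cell import job
print(job.sign_off())"
```

```text
the job is handed in; nothing more can be done
None
```

The job is handed in: all four condiments stand upright on the felt, from the squeeze bottle at the soda bottle's end through pepper sauce and salt to the toothpick holder, and the soda bottle, tumbler and ashtray were not touched.

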